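# Feed a label plate out over the end of the labeller's ledge

## Robot

A 6-joint arm with a two-finger parallel gripper is mounted at the origin on the work surface. World frame = base frame: x ahead of the robot, y to its left, z up, the work surface at z = 0. Lengths are in mm, angles in rad, forces in N, time in s.
With the tool pointing down it reaches from about 350 to 875 mm from the base axis. Payload 4.2 kg.
Tool frame: the origin (TCP) lies at the very end of the fingers, on their centre line; the grasp point (between the pads) lies 19 mm behind it; z points along the fingers, y is the line along which they close (so a half turn about z gives the same grasp; the last joint's range is limited). The gripper opens to 85 mm and grips with 20 to 120 N. Pads are 22 mm wide; open, the fingers measure 114 mm over their backs; the gripper's body (76 mm by 85 mm) begins 54 mm behind the grasp point. The pads swing forward as they close: fully open they stand 13 mm farther back than shut.
Start: joints at [-1.066, 0.385, 0.008, 0, -1.194, -0.259], TCP at [152.1, -606.189, 231.312] pointing down, gripper open.
Joint ranges: [-3.14, 3.14], [-1.21, 2.06], [-1.07, 1.41], [-3.16, 2.05], [-2.99, -0.16], [-3.1, 3.1]. Speed limits (rad/s): [2.79, 2.79, 3.14, 3.14, 3.14, 3.14].

## Interface

Orientations are given as a unit quaternion [x, y, z, w].
In Python, from bench import arm, optics gives the robot as it stands. The module is installed in compiled form; this text tells all that it offers.
- The arm moves only by the tool step_arm, never from a script. Its argument "motion" is a list of rows, each an object with "dr": the turn, a rotation vector about the tool's x, y, z in units of 8 degrees (1.0 is 8 degrees), a list of three; "slide": the shift along the tool's x, y, z in mm, a list of three; "jaw": the finger opening in mm, from 0 to 85.4. A call has exactly 8 rows; each row is the pose to reach, as a shift and turn from the pose commanded when the call began, along the tool's axes at that moment; what a row does not reach only later rows make up. A row lasts 1/8 s, in which the tool goes at most 62.5 mm and 10.7 degrees, less where a joint would pass 70% of its speed; a pose out of reach is approached as far as the arm can. A call with a gripper value outside its range is refused whole. The fingers move at their own pace and stop on an object; the grip force is fixed at half the most. Time passes only in rows, so rows that repeat a pose let the fingers close, or fill a call up. It gives the time, the measured TCP pose, the force, the opening and the grip force at its end, in the units of the state.
- arm.read_state(): the state, without advancing time (a new reading comes with each control period).
- optics.get_image(name): name is "side" or "top" or "wrist"; returns the picture (400x640x3 uint8, blue, green, red); there is no depth.
- optics.camera_info(name): a dict with "camera_matrix" (3x3 intrinsics, pixels), "view" (4x4, takes a point from world to camera coordinates); the wrist camera has in their place "T_tool_cam" (4x4, takes a point from camera to tool coordinates, whose origin is the TCP and whose axes are the flange's). Camera axes: x right, y up, looking along -z (the intrinsics and any distortion apply to the point x, -y, -z); pixel columns grow to the right and rows downward; lengths in mm; the calibration is good to about 2 mm. A picture is of the moment at which its call begins: read the wrist's pose just before it. camera_info takes no time and is no camera call.
- arm.job_done(): hands the job in; it is judged then, once.
The state is a dict: "clock": time; "joints": joint angles; "joint_vel": joint speeds; "joint_efforts": joint torques, N m; "position": TCP position; "ee_rot": TCP orientation; "contact_force": force on the tool from outside, world axes, zero at the start; "wrist_torque": the same for the moment, N m; "gripper_width": finger opening in mm; "grasp_force": force on a finger pad.
Only numpy, scipy, OpenCV 4.12 (cv2) and the standard library are available. Lean on these libraries where they do the work, as an engineer would, in place of code of your own. Each camera call takes 0.05 s, during which the arm holds its last target. There are 200 camera calls.

## Task

Push the aluminium label plate with the blue band back flush against the yellow fence of the dark feed ledge and along it towards the open end, until the whole blue band and a little bare metal (no more than two centimetres) stick out past the end, so that the next person can take it by its edge. Only push it with the fingertips: do not lift it, and leave it lying flat and straight along the fence. Leave the other things where they are.

Things in the scene. Friction and masses are not known exactly. Their poses are not given: they have to be found in the camera images.
- ledge: Fixed ledge: dark bed, top 50 mm above the table, on a white plinth. Origin at table level. In its axes (x away from the robot at yaw 0) the bed spans x -60 to +60, y -130 to +280 mm. A yellow fence along its whole +x side (x 60 to 72 mm) rises 14 mm above the bed. The open end is at y = -130 mm, with air below the 12 mm bed. No wall at the front (-x) or the ends.
- ledge_end (a point): Middle of the top edge of the ledge's open end: x 0, y -130 mm, z 50 mm in the ledge's axes.
- plate: Loose aluminium label plate, 60 (x) by 110 (y) by 6 mm, about 130 g, flat on the ledge bed, at first askew and off the fence. Origin at the centre of its underside. The blue band is the 25 mm at its -y end, which faces the open end. Flush with the fence its centre is at x = 30 mm in the ledge's axes. It tips off if 55 mm stick out.
- plate_lead (a point): Middle of the plate's leading (blue, -y) edge, on its top face.
- spare_plate: Bystander: a like plate with an orange band, flat on the table in front of the ledge. Leave alone. Origin at the centre of its underside.
- jar: Bystander: small jar with green cap, 40 mm across, 50 mm high, standing on the ledge bed near its other (+y) end. Origin at the centre of its underside.
- flask: Bystander: steel flask, 66 mm across, 200 mm high, standing on the table. Origin at the centre of its underside.
- roll: Bystander: white paper label roll, 84 mm across, 60 mm high, standing on the table. Origin at the centre of its underside.
- tin: Bystander: brown cardboard tin, 72 mm across, 110 mm high, standing on the table. Origin at the centre of its underside.
- driver: Bystander: red screwdriver lying on the table in front of the ledge, about 200 mm long and 26 mm thick, origin under its middle. Leave alone.
Mind the look-alikes: they are no part of the job. What is shaped like the plate but red or turquoise is not meant.

How it is judged:
By the outcome, as a careful person would: the job done as asked, in the order asked, and still so for the second after the job is handed in, with the robot touching nothing.
It also fails if it takes over 51 s, if anything falls off the work surface, if the arm or the gripper's body presses on something with over 40 N, if the wrist force passes 120 N, or if a joint passes its speed limit or range.

## Working session

There is one attempt and no reset: what is moved stays moved. The work goes in short steps, Python scripts to look and compute and a tool call to move; the robot and the scene stay as the last step left them, time stands still between calls to the robot, and variables do not carry over. Pictures are saved under pics/ and viewed, at most 11 in all, crops included, and the job is handed in when it is done.

Besides the shell and the picture viewer there is one more tool, called after "Emit:" as name([rows], argument=value, ...), one row to a line, values as JSON. step_arm: Moves the arm, as the interface text tells. Its arguments: {"type":"object","properties":{"motion":{"type":"array","items":{"type":"object","properties":{"dr":{"type":"array","items":{"type":"number"}},"slide":{"type":"array","items":{"type":"number"}},"jaw":{"type":"number"}}}}},"required":["motion"]}

```bash
mkdir -p pics
python3 - <<'E'
from bench import arm, optics
import cv2,numpy as np
for n in("side","top"):
    cv2.imwrite(f"pics/{n}0.png",optics.get_image(n)); i=optics.camera_info(n); print(n,i)
s=arm.read_state(); print(s['position'],s['ee_rot'],s['clock'])
print(optics.camera_info("wrist"))
E
```

```text
side {'camera_matrix': array([[518.08741654,   0.        , 322.44089464],
       [  0.        , 518.08741654, 197.54159202],
       [  0.        ,   0.        ,   1.        ]]), 'view': array([[-8.24639896e-01, -5.65577906e-01, -9.52232145e-03,
         4.92473100e+02],
       [ 4.10929780e-01, -6.10554124e-01,  6.77023174e-01,
        -2.66455095e+02],
       [-3.88723242e-01,  5.54387314e-01,  7.35900094e-01,
        -1.24010747e+03],
       [ 0.00000000e+00,  0.00000000e+00,  0.00000000e+00,
         1.00000000e+00]])}
top {'camera_matrix': array([[488.66923321,   0.        , 313.52661491],
       [  0.        , 488.66923321, 196.26202174],
       [  0.        ,   0.        ,   1.        ]]), 'view': array([[ 1.70190786e-02, -9.99814719e-01,  8.99326181e-03,
         1.19609698e+01],
       [ 9.84215640e-01,  1.83368423e-02,  1.76020836e-01,
        -5.81010170e+02],
       [-1.76153130e-01,  5.85559648e-03,  9.84345359e-01,
        -1.33811354e+03],
       [ 0.00000000e+00,  0.00000000e+00,  0.00000000e+00,
         1.00000000e+00]])}
[ 151.93600157 -605.69750652  230.33925061] [-1.22474963e-01  9.92471100e-01  9.84324716e-04 -1.75689495e-04] 0.1
{'camera_matrix': array([[301.65994791,   0.        , 316.73921105],
       [  0.        , 301.65994791, 201.35525512],
       [  0.        ,   0.        ,   1.        ]]), 'T_tool_cam': array([[ 9.42497440e-04,  9.65638401e-01,  2.59887650e-01,
         6.66317013e+01],
       [ 9.99999418e-01, -7.73580330e-04, -7.52240509e-04,
         5.73761552e-02],
       [-5.25348348e-04,  2.59888208e-01, -9.65638568e-01,
        -1.42364568e+02],
       [ 0.00000000e+00,  0.00000000e+00,  0.00000000e+00,
         1.00000000e+00]])}
```

View pics/top0.png

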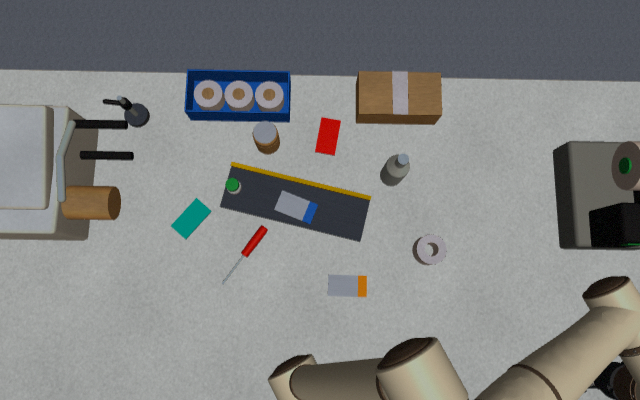

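View pics/side0.png

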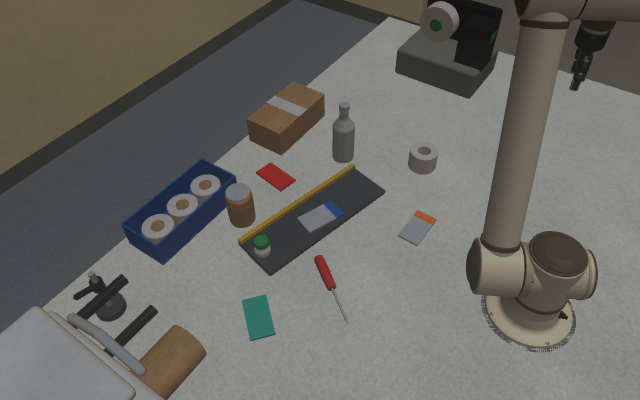

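The top view shows the dark ledge with its fence running from (232,163) to (370,198) and its open end on the right at about (365,220). The blue-banded plate is near (296,206) and the jar at (232,186). In the side view the plate is at (320,217) with its band towards the open end.

```bash
cat > h.py <<'E'
from bench import arm, optics
import cv2,numpy as np
def ray(n,px,z):
    i=optics.camera_info(n); K=i['camera_matrix']; V=i['view']
    px=np.atleast_2d(px).astype(float); d=np.c_[(px-K[:2,2])/K[0,0],np.ones(len(px))]*[1,-1,-1]
    R=V[:3,:3]; c=-R.T@V[:3,3]; d=d@R
    return (c+d*((z-c[2])/d[:,2])[:,None])[:,:2]
def mask(im,lo,hi,roi):
    h=cv2.inRange(cv2.cvtColor(im,cv2.COLOR_BGR2HSV),np.array(lo),np.array(hi)); m=np.zeros_like(h)
    x,y,w,g=roi; m[y:y+g,x:x+w]=h[y:y+g,x:x+w]; return m
def big(m): return max(cv2.findContours(m,cv2.RETR_EXTERNAL,cv2.CHAIN_APPROX_NONE)[0],key=cv2.contourArea)[:,0]
def rect(n,m,z):
    p=ray(n,big(m),z); return cv2.minAreaRect(p.astype(np.float32))
YEL=((18,120,80),(35,255,255)); BLUE=((100,120,60),(125,255,255)); PL=((90,0,110),(125,80,255))
E
python3 - <<'E'
from h import *
R={"top":(215,155,165,95),"side":(230,160,165,120)}
for n in R:
    im=optics.get_image(n)
    hsv=cv2.cvtColor(im,cv2.COLOR_BGR2HSV)
    if n=="top": print(hsv[205,292],hsv[212,311],hsv[225,345],hsv[192,345],hsv[185,233]); 
    y=mask(im,*YEL,R[n]); print(n,'fence',rect(n,y,64), cv2.boxPoints(rect(n,y,64)).round(1).tolist())
    b=mask(im,*BLUE,R[n]); print('blue',rect(n,b,56))
    d=mask(im,(0,0,20),(180,110,85),R[n]); d=cv2.morphologyEx(d,cv2.MORPH_OPEN,np.ones((3,3)))
    r=rect(n,d,50); print('bed',r,cv2.boxPoints(r).round(1).tolist())
    ro=(270,185,50,40) if n=="top" else (290,195,60,45)
    p=mask(im,(0,0,100),(180,255,255),ro); r=rect(n,p,56); print('plate',r,cv2.boxPoints(r).round(1).tolist())
    cv2.imwrite(f"pics/m_{n}.png",cv2.merge([b|p,y,d]))
E
```

```text
[109  24 147] [108 214 150] [109  49  57] [ 24 255 155] [ 69 208 119]
top fence ((623.1322631835938, 61.21467590332031), (408.2818603515625, 12.573267936706543), 76.9500503540039) [[570.9000244140625, -136.1999969482422], [583.2000122070312, -139.10000610351562], [675.4000244140625, 258.70001220703125], [663.0999755859375, 261.5]]
blue ((533.513916015625, 32.178836822509766), (25.566198348999023, 61.87605667114258), 68.14630889892578)
bed ((559.8695068359375, 75.9637451171875), (408.65081787109375, 119.62874603271484), 76.94385528564453) [[455.3999938964844, -109.5999984741211], [572.0, -136.60000610351562], [664.2999877929688, 261.5], [547.7999877929688, 288.5]]
plate ((549.1033935546875, 72.00882720947266), (109.95384979248047, 60.3657112121582), 68.9802017211914) [[501.20001220703125, 31.5], [557.5999755859375, 9.899999618530273], [597.0, 112.5], [540.5999755859375, 134.1999969482422]]
side fence ((623.3966674804688, 67.09315490722656), (410.3299560546875, 18.840473175048828), 76.83551788330078) [[567.5, -130.5], [585.7999877929688, -134.8000030517578], [679.2999877929688, 264.70001220703125], [660.9000244140625, 269.0]]
blue ((536.827880859375, 35.87226867675781), (23.406078338623047, 59.35102462768555), 70.37045288085938)
bed ((561.2989501953125, 81.65933227539062), (412.53704833984375, 128.56857299804688), 76.76741027832031) [[451.5, -104.4000015258789], [576.7000122070312, -133.8000030517578], [671.0999755859375, 267.70001220703125], [545.9000244140625, 297.20001220703125]]
plate ((552.1992797851562, 75.01371002197266), (108.00096130371094, 59.20537185668945), 69.37152862548828) [[505.5, 34.900001525878906], [560.9000244140625, 14.0], [598.9000244140625, 115.0999984741211], [543.5, 136.0]]
```

Emit:
step_arm([
  {"slide": [-40,47,6],"dr": [0,0,0.4],"jaw": 60},
  {"slide": [-80,94,12],"dr": [0,0,0.8],"jaw": 60},
  {"slide": [-120,142,18],"dr": [0,0,1.2],"jaw": 60},
  {"slide": [-160,190,24],"dr": [0,0,1.6],"jaw": 60},
  {"slide": [-200,238,30],"dr": [0,0,2.0],"jaw": 60},
  {"slide": [-240,286,36],"dr": [0,0,2.4],"jaw": 60},
  {"slide": [-280,334,42],"dr": [0,0,2.8],"jaw": 60},
  {"slide": [-320,382,48],"dr": [0,0,3.39],"jaw": 60},
])

```text
clock: 1.2
position: [369.4, -157.4, 183.6]
ee_rot: [0.115, 0.993, 0.0, 0.001]
contact_force: [0.9, 0.7, -0.1]
gripper_width: 60.0
grasp_force: 0.0
```

```bash
cat >> h.py <<'E'
from scipy.spatial.transform import Rotation as Ro
O=np.array([543.3,4.5]); a=np.radians(-13.1); EX=np.array([np.cos(a),np.sin(a)]); EY=np.array([-np.sin(a),np.cos(a)])
def st():
    s=arm.read_state(); p=np.array(s['position']); q=Ro.from_quat(s['ee_rot'])
    d=p[:2]-O; print('t',s['clock'],'led',np.round([d@EX,d@EY,p[2]],1),'F',np.round(s['contact_force'],1),'w',np.round(s['gripper_width'],1)); return p,q
def goto(lx,ly,z):
    p,q=st(); t=np.r_[O+lx*EX+ly*EY,z]; print('slide',q.inv().apply(t-p).round(1))
    D=Ro.from_matrix(np.c_[np.r_[-EX,0],np.r_[EY,0],[0,0,-1]]); print('dr',((q.inv()*D).as_rotvec(degrees=True)/8).round(3))
E
python3 -c "
from h import *
goto(-75,70,110)"
```

```text
t 1.2 led [-132.7 -197.1  183.6] F [ 0.9  0.7 -0.1] w 60.0
slide [-57.3 267.1  73.7]
dr [ 0.001  0.009 -0.009]
```

Emit:
step_arm([
  {"slide": [-10,50,10],"dr": [0,0,0],"jaw": 60},
  {"slide": [-20,100,20],"dr": [0,0,0],"jaw": 60},
  {"slide": [-30,150,32],"dr": [0,0,0],"jaw": 60},
  {"slide": [-45,200,45],"dr": [0,0,0],"jaw": 60},
  {"slide": [-52,240,60],"dr": [0,0,0],"jaw": 60},
  {"slide": [-57,267,74],"dr": [0,0,0],"jaw": 60},
  {"slide": [-57,267,74],"dr": [0,0,0],"jaw": 60},
  {"slide": [-57,267,74],"dr": [0,0,0],"jaw": 60},
])

```text
clock: 2.2
position: [484.2, 87.5, 109.5]
ee_rot: [0.114, 0.994, -0.0, -0.0]
contact_force: [0.6, 0.7, -0.3]
gripper_width: 60.2
grasp_force: 0.0
```

```bash
python3 -c "
from h import *
goto(-75,70,70)
cv2.imwrite('pics/w1.png',optics.get_image('wrist'))"
```

```text
t 2.2 led [-76.4  67.5 109.5] F [ 0.6  0.7 -0.3] w 60.2
slide [-1.4  2.5 39.5]
dr [-0.003 -0.004  0.007]
```

View pics/w1.png

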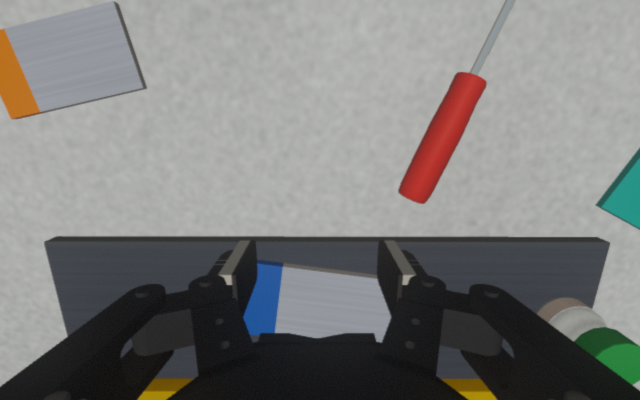

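The wrist view shows the front edge of the ledge running level from (47,240) to (608,240). The plate lies between and beyond the fingertips, the blue band is on the left, and the jar is on the right.

```bash
cat >> h.py <<'E'
def wray(px,z):
    p,q=st(); i=optics.camera_info('wrist'); K=i['camera_matrix']; T=i['T_tool_cam']
    px=np.atleast_2d(px).astype(float); d=np.c_[(px-K[:2,2])/K[0,0],np.ones(len(px))]*[1,-1,-1]
    M=q.as_matrix(); c=p+M@T[:3,3]; d=d@T[:3,:3].T@M.T
    w=(c+d*((z-c[2])/d[:,2])[:,None])[:,:2]-O; return np.c_[w@EX,w@EY]
E
python3 -c "
from h import *
print(wray([(47,240),(608,240)],50).round(1), wray([(259,262),(378,275)],56).round(1))"
```

```text
t 2.25 led [-76.3  67.3 109.8] F [-0.2 -0.7 -0.6] w 60.0
t 2.25 led [-76.3  67.3 109.8] F [-0.2 -0.7 -0.6] w 60.0
[[ -59.4 -126.8]
 [ -60.   276.5]] [[-45.3  26. ]
 [-35.1 111.3]]
```

Emit:
step_arm([
  {"slide": [0,2,8],"dr": [0,0,0],"jaw": 60},
  {"slide": [-1,2,16],"dr": [0,0,0],"jaw": 60},
  {"slide": [-1,2,24],"dr": [0,0,0],"jaw": 60},
  {"slide": [-1,2,32],"dr": [0,0,0],"jaw": 60},
  {"slide": [-1,2,40],"dr": [0,0,0],"jaw": 60},
  {"slide": [-1,2,47],"dr": [0,0,0],"jaw": 60},
  {"slide": [-1,2,52],"dr": [0,0,0],"jaw": 60},
  {"slide": [-1,2,54],"dr": [0,0,0],"jaw": 60},
])

```text
clock: 3.25
position: [486.0, 89.7, 55.1]
ee_rot: [0.113, 0.994, -0.0, -0.0]
contact_force: [0.3, 0.2, -0.9]
gripper_width: 60.2
grasp_force: 0.0
```

Emit:
step_arm([
  {"slide": [-5,0,0],"dr": [0,0,0],"jaw": 60},
  {"slide": [-10,0,0],"dr": [0,0,0],"jaw": 60},
  {"slide": [-10,0,1],"dr": [0,0,0],"jaw": 60},
  {"slide": [-10,0,2],"dr": [0,0,0],"jaw": 60},
  {"slide": [-10,0,3],"dr": [0,0,0],"jaw": 60},
  {"slide": [-10,0,4],"dr": [0,0,0],"jaw": 60},
  {"slide": [-10,0,4.5],"dr": [0,0,0],"jaw": 60},
  {"slide": [-10,0,4.5],"dr": [0,0,0],"jaw": 60},
])

```text
clock: 4.25
position: [495.7, 87.5, 50.9]
ee_rot: [0.113, 0.994, -0.0, -0.0]
contact_force: [-0.4, -0.0, 0.5]
gripper_width: 60.3
grasp_force: 0.0
```

Emit:
step_arm([
  {"slide": [0,0,0.5],"dr": [0,0,0],"jaw": 60},
  {"slide": [0,0,1],"dr": [0,0,0],"jaw": 60},
  {"slide": [0,0,1.5],"dr": [0,0,0],"jaw": 60},
  {"slide": [0,0,2],"dr": [0,0,0],"jaw": 60},
  {"slide": [0,0,2],"dr": [0,0,0],"jaw": 60},
  {"slide": [0,0,2],"dr": [0,0,0],"jaw": 60},
  {"slide": [0,0,2],"dr": [0,0,0],"jaw": 60},
  {"slide": [0,0,2],"dr": [0,0,0],"jaw": 60},
])

```text
clock: 5.25
position: [495.8, 87.5, 49.0]
ee_rot: [0.114, 0.994, -0.0, -0.0]
contact_force: [0.1, 0.6, 0.8]
gripper_width: 60.2
grasp_force: 0.0
```

```bash
python3 -c "
from h import *
st()"
```

```text
t 5.25 led [-65.1  70.   49. ] F [0.1 0.6 0.8] w 60.2
```

Emit:
step_arm([
  {"slide": [0,0,0.5],"dr": [0,0,0],"jaw": 60},
  {"slide": [0,0,1],"dr": [0,0,0],"jaw": 60},
  {"slide": [0,0,1.5],"dr": [0,0,0],"jaw": 60},
  {"slide": [0,0,2],"dr": [0,0,0],"jaw": 60},
  {"slide": [0,0,2],"dr": [0,0,0],"jaw": 60},
  {"slide": [0,0,2],"dr": [0,0,0],"jaw": 60},
  {"slide": [0,0,2],"dr": [0,0,0],"jaw": 60},
  {"slide": [0,0,2],"dr": [0,0,0],"jaw": 60},
])

```text
clock: 6.25
position: [495.7, 87.5, 47.0]
ee_rot: [0.113, 0.994, -0.0, -0.0]
contact_force: [0.8, -1.0, 0.1]
gripper_width: 60.3
grasp_force: 0.0
```

```bash
python3 -c "
from h import *
st()
im=optics.get_image('wrist');cv2.imwrite('pics/w2.png',im[150:400])"
```

```text
t 6.25 led [-65.1  70.   47. ] F [ 0.8 -1.   0.1] w 60.3
```

View pics/w2.png

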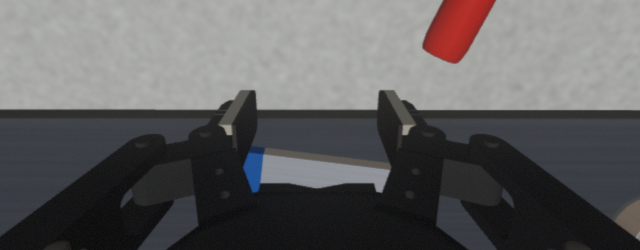

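The cropped wrist view shows the fingertips at about (237,95) and (397,95), straddling the ledge's front edge (row 110). The plate is just ahead, with clear space between.

Emit:
step_arm([
  {"slide": [0,0,0.5],"dr": [0,0,0],"jaw": 60},
  {"slide": [0,0,1],"dr": [0,0,0],"jaw": 60},
  {"slide": [0,0,1.5],"dr": [0,0,0],"jaw": 60},
  {"slide": [0,0,2],"dr": [0,0,0],"jaw": 60},
  {"slide": [0,0,2],"dr": [0,0,0],"jaw": 60},
  {"slide": [0,0,2],"dr": [0,0,0],"jaw": 60},
  {"slide": [0,0,2],"dr": [0,0,0],"jaw": 60},
  {"slide": [0,0,2],"dr": [0,0,0],"jaw": 60},
])

```text
clock: 7.3
position: [495.8, 87.5, 45.0]
ee_rot: [0.114, 0.994, 0.0, 0.0]
contact_force: [-1.2, 0.5, 1.1]
gripper_width: 59.9
grasp_force: 0.3
```

```bash
python3 -c "
from h import *
st()"
```

```text
t 7.3 led [-65.1  70.1  45. ] F [-1.2  0.5  1.1] w 59.9
```

Emit:
step_arm([
  {"slide": [0,0,0.5],"dr": [0,0,0],"jaw": 60},
  {"slide": [0,0,1],"dr": [0,0,0],"jaw": 60},
  {"slide": [0,0,1.5],"dr": [0,0,0],"jaw": 60},
  {"slide": [0,0,1.5],"dr": [0,0,0],"jaw": 60},
  {"slide": [0,0,1.5],"dr": [0,0,0],"jaw": 60},
  {"slide": [0,0,1.5],"dr": [0,0,0],"jaw": 60},
  {"slide": [0,0,1.5],"dr": [0,0,0],"jaw": 60},
  {"slide": [0,0,1.5],"dr": [0,0,0],"jaw": 60},
])

```text
clock: 8.3
position: [495.9, 87.5, 44.6]
ee_rot: [0.113, 0.994, 0.0, 0.0]
contact_force: [-2.5, -0.1, 9.8]
gripper_width: 59.8
grasp_force: 4.7
```

Emit:
step_arm([
  {"slide": [0,0,-3.3],"dr": [0,0,0],"jaw": 60},
  {"slide": [-4,0,-3.3],"dr": [0,0,0],"jaw": 60},
  {"slide": [-8,0,-3.3],"dr": [0,0,0],"jaw": 60},
  {"slide": [-12,0,-3.3],"dr": [0,0,0],"jaw": 60},
  {"slide": [-16,0,-3.3],"dr": [0,0,0],"jaw": 60},
  {"slide": [-20,0,-3.3],"dr": [0,0,0],"jaw": 60},
  {"slide": [-24,0,-3.3],"dr": [0,0,0],"jaw": 60},
  {"slide": [-28,0,-3.3],"dr": [0,0,0],"jaw": 60},
])

```text
clock: 9.3
position: [523.3, 81.1, 46.7]
ee_rot: [0.114, 0.994, 0.0, -0.0]
contact_force: [-0.5, -1.1, -0.9]
gripper_width: 60.0
grasp_force: 0.2
```

Emit:
step_arm([
  {"slide": [-4,0,0],"dr": [0,0,0],"jaw": 60},
  {"slide": [-8,0,0],"dr": [0,0,0],"jaw": 60},
  {"slide": [-11,0,0],"dr": [0,0,0],"jaw": 60},
  {"slide": [-14,0,0],"dr": [0,0,0],"jaw": 60},
  {"slide": [-16,0,0],"dr": [0,0,0],"jaw": 60},
  {"slide": [-18,0,0],"dr": [0,0,0],"jaw": 60},
  {"slide": [-20,0,0],"dr": [0,0,0],"jaw": 60},
  {"slide": [-21,0,0],"dr": [0,0,0],"jaw": 60},
])

```text
clock: 10.3
position: [543.6, 76.4, 46.8]
ee_rot: [0.114, 0.994, 0.0, 0.0]
contact_force: [-0.9, 0.3, 0.5]
gripper_width: 59.9
grasp_force: 0.3
```

```bash
cat > m.py <<'E'
from h import *
def led(w): d=np.array(w)-O; return np.round([d@EX,d@EY],1)
st()
for n,ro,z in(("top",(215,155,190,95),56),):
    im=optics.get_image(n); r=rect(n,mask(im,*BLUE,ro),z); print('blue',led(r[0]),r[1:],[led(c).tolist() for c in cv2.boxPoints(r)])
cv2.imwrite('pics/t1.png',cv2.resize(im[150:250,200:400],None,fx=3,fy=3)); cv2.imwrite('pics/w3.png',optics.get_image('wrist'))
E
python3 m.py
```

```text
t 10.3 led [-16.   70.1  46.8] F [-0.9  0.3  0.5] w 59.9
blue [29.2 25.3] ((23.51645851135254, 51.86564636230469), 86.73101043701172) [[5.6, 9.2], [56.7, 18.1], [52.7, 41.3], [1.6, 32.4]]
```

View pics/w3.png

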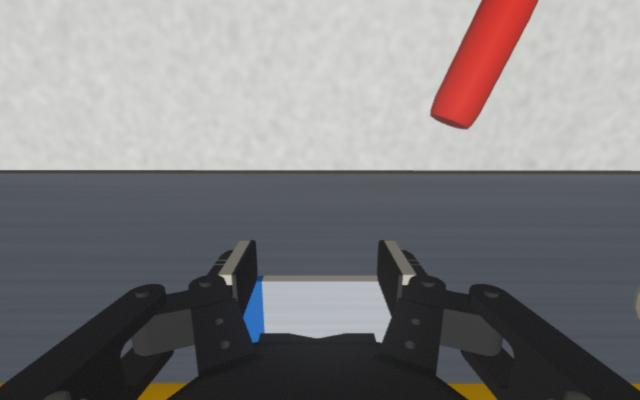

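The wrist view shows the plate now straight, with its near edge level at row 276 between the fingertips and parallel to the ledge edge at row 171. The fence isn't reached yet.

Emit:
step_arm([
  {"slide": [-1,0,0],"dr": [0,0,0],"jaw": 60},
  {"slide": [-2,0,0],"dr": [0,0,0],"jaw": 60},
  {"slide": [-2.5,0,0],"dr": [0,0,0],"jaw": 60},
  {"slide": [-3,0,0],"dr": [0,0,0],"jaw": 60},
  {"slide": [-3.5,0,0],"dr": [0,0,0],"jaw": 60},
  {"slide": [-4,0,0],"dr": [0,0,0],"jaw": 60},
  {"slide": [-4,0,0],"dr": [0,0,0],"jaw": 60},
  {"slide": [-4,0,0],"dr": [0,0,0],"jaw": 60},
])

```text
clock: 11.4
position: [547.5, 75.5, 46.8]
ee_rot: [0.113, 0.994, 0.0, 0.0]
contact_force: [-0.1, 0.2, 0.1]
gripper_width: 60.1
grasp_force: 0.3
```

Emit:
step_arm([
  {"slide": [-0.5,0,0],"dr": [0,0,0],"jaw": 60},
  {"slide": [-1,0,0],"dr": [0,0,0],"jaw": 60},
  {"slide": [-1.5,0,0],"dr": [0,0,0],"jaw": 60},
  {"slide": [-2,0,0],"dr": [0,0,0],"jaw": 60},
  {"slide": [-2,0,0],"dr": [0,0,0],"jaw": 60},
  {"slide": [-2,0,0],"dr": [0,0,0],"jaw": 60},
  {"slide": [-2,0,0],"dr": [0,0,0],"jaw": 60},
  {"slide": [-2,0,0],"dr": [0,0,0],"jaw": 60},
])

```text
clock: 12.4
position: [549.4, 75.1, 46.8]
ee_rot: [0.114, 0.994, 0.0, 0.0]
contact_force: [-0.9, 1.0, 0.4]
gripper_width: 59.7
grasp_force: 0.3
```

```bash
python3 -c "
from h import *
print(wray([(270,276),(370,276)],56)) if 0 else st()"
```

```text
t 12.4 led [-10.   70.1  46.8] F [-0.9  1.   0.4] w 59.7
```

Emit:
step_arm([
  {"slide": [-0.5,0,0],"dr": [0,0,0],"jaw": 60},
  {"slide": [-1,0,0],"dr": [0,0,0],"jaw": 60},
  {"slide": [-1.5,0,0],"dr": [0,0,0],"jaw": 60},
  {"slide": [-2,0,0],"dr": [0,0,0],"jaw": 60},
  {"slide": [-2,0,0],"dr": [0,0,0],"jaw": 60},
  {"slide": [-2,0,0],"dr": [0,0,0],"jaw": 60},
  {"slide": [-2,0,0],"dr": [0,0,0],"jaw": 60},
  {"slide": [-2,0,0],"dr": [0,0,0],"jaw": 60},
])

```text
clock: 13.4
position: [550.8, 74.6, 46.7]
ee_rot: [0.114, 0.994, -0.0, -0.0]
contact_force: [-4.5, 2.0, 3.3]
gripper_width: 59.7
grasp_force: 2.5
```

Run:
```python
from h import *
im=optics.get_image('wrist'); g=cv2.cvtColor(im,cv2.COLOR_BGR2GRAY)
for c in (285,315,345): print(g[255:300,c].tolist())
```

```text
[91, 89, 91, 89, 89, 87, 89, 91, 91, 91, 91, 90, 90, 89, 90, 90, 91, 93, 93, 97, 112, 123, 125, 124, 127, 136, 166, 188, 188, 187, 188, 189, 188, 188, 189, 190, 190, 190, 188, 188, 188, 188, 188, 186, 186]
[91, 92, 89, 90, 88, 88, 90, 93, 93, 91, 91, 90, 91, 89, 90, 92, 95, 94, 94, 98, 112, 125, 126, 127, 127, 135, 167, 189, 189, 189, 190, 189, 188, 188, 188, 190, 190, 191, 189, 188, 189, 190, 189, 188, 186]
[92, 92, 90, 88, 88, 87, 89, 92, 93, 92, 92, 90, 90, 91, 89, 91, 94, 95, 95, 97, 113, 125, 126, 126, 126, 137, 168, 190, 190, 190, 191, 191, 189, 189, 189, 190, 190, 191, 191, 191, 190, 190, 189, 188, 187]
```

Emit:
step_arm([
  {"slide": [-0.5,0,0],"dr": [0,0,0],"jaw": 60},
  {"slide": [-1,0,0],"dr": [0,0,0],"jaw": 60},
  {"slide": [-1,0,0],"dr": [0,0,0],"jaw": 60},
  {"slide": [3,0,0],"dr": [0,0,0],"jaw": 60},
  {"slide": [10,0,0],"dr": [0,0,0],"jaw": 60},
  {"slide": [12,0,-15],"dr": [0,0,0],"jaw": 60},
  {"slide": [12,0,-35],"dr": [0,0,0],"jaw": 60},
  {"slide": [12,0,-55],"dr": [0,0,0],"jaw": 60},
])

```text
clock: 14.45
position: [540.2, 77.4, 103.5]
ee_rot: [0.113, 0.994, 0.0, 0.001]
contact_force: [0.1, 0.2, 0.3]
gripper_width: 60.0
grasp_force: 0.0
```

```bash
python3 m.py; python3 -c "
from h import *
print(arm.read_state()['joints']); goto(28,148,105)
im=optics.get_image('wrist'); cv2.imwrite('pics/w4.png',im)"
```

```text
t 14.45 led [-19.5  70.3 103.5] F [0.1 0.2 0.3] w 60.0
blue [34.1 27.7] ((24.38805389404297, 51.56969451904297), 80.93183135986328) [[9.3, 13.7], [60.7, 17.3], [59.0, 41.7], [7.5, 38.0]]
[ 4.39778915e-01  3.77865884e-01 -3.57686936e-01  1.28734240e-03
 -8.28061781e-01 -2.23825281e+00]
t 14.55 led [-18.1  71.2 105.1] F [ 0.6  0.3 -0.3] w 60.0
slide [-46.3  76.7   0.7]
dr [0.027 0.045 0.013]
```

View pics/w4.png

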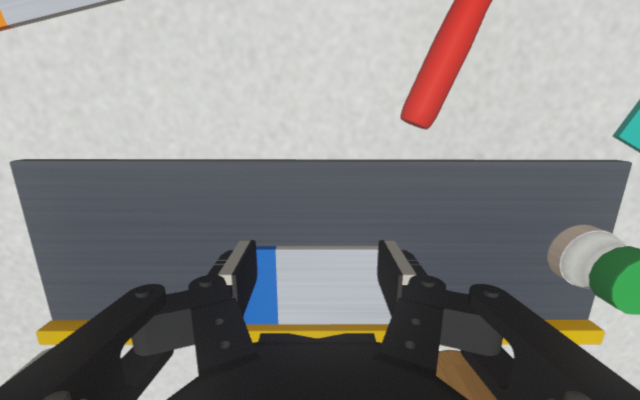

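The wrist view shows the plate flush: its far edge meets the yellow fence at row 325, its near edge is level at row 247, and the blue band spans columns 250–277. The jar is at (580,250), well clear.

Emit:
step_arm([
  {"slide": [-6,9,0],"dr": [0,0,-1.3],"jaw": 20},
  {"slide": [-12,19,0],"dr": [0,0,-2.6],"jaw": 20},
  {"slide": [-18,29,0],"dr": [0,0,-3.9],"jaw": 20},
  {"slide": [-24,38,0],"dr": [0,0,-5.2],"jaw": 20},
  {"slide": [-30,48,0],"dr": [0,0,-6.5],"jaw": 20},
  {"slide": [-36,58,0],"dr": [0,0,-7.8],"jaw": 20},
  {"slide": [-41,68,0],"dr": [0,0,-9.1],"jaw": 20},
  {"slide": [-46,77,0],"dr": [0,0,-10.4],"jaw": 20},
])

```text
clock: 15.6
position: [601.6, 142.0, 100.7]
ee_rot: [-0.577, 0.817, 0.0, -0.001]
contact_force: [-0.2, -0.0, 0.5]
gripper_width: 19.9
grasp_force: 0.0
```

Emit:
step_arm([
  {"slide": [0,0,5],"dr": [0,0,-0.85],"jaw": 20},
  {"slide": [0,0,10],"dr": [0,0,-0.85],"jaw": 20},
  {"slide": [0,0,15],"dr": [0,0,-0.85],"jaw": 20},
  {"slide": [0,0,20],"dr": [0,0,-0.85],"jaw": 20},
  {"slide": [0,0,25],"dr": [0,0,-0.85],"jaw": 20},
  {"slide": [0,0,25],"dr": [0,0,-0.85],"jaw": 20},
  {"slide": [0,0,25],"dr": [0,0,-0.85],"jaw": 20},
  {"slide": [0,0,25],"dr": [0,0,-0.85],"jaw": 20},
])

```text
clock: 16.6
position: [602.0, 142.1, 77.1]
ee_rot: [-0.622, 0.783, -0.0, 0.0]
contact_force: [-0.1, -0.0, 0.6]
gripper_width: 19.8
grasp_force: 0.0
```

```bash
sed -i 's/np.c_\[np.r_\[-EX,0\],np.r_\[EY,0\]/np.c_[np.r_[-EY,0],np.r_[-EX,0]/' h.py; python3 -c "
from h import *
goto(28,148,52)
im=optics.get_image('wrist'); cv2.imwrite('pics/w5.png',im)"
```

```text
t 16.6 led [ 26.  147.3  77.1] F [-0.1 -0.   0.6] w 19.8
slide [-0.7 -2.  25.1]
dr [-0.004  0.003  0.008]
```

View pics/w5.png

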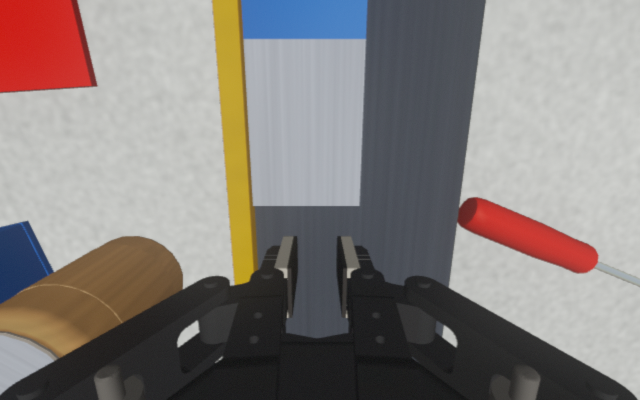

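The wrist view now shows the plate straight along the fence, with its trailing edge at row 206 (columns 252–360). The blue band is at the top, and both fingertips are behind the trailing edge at about (288,250) and (347,250). The tin at the lower left comes near the left knuckle, so I'll check that clearance.

```bash
python3 -c "
from h import *
print(wray([(252,206),(360,206),(305,39)],56).round(1)); print('tin',wray([(181,268),(170,245),(180,290)],110).round(1))
im=optics.get_image('top'); 
print('tin top', [(round((ray('top',[(u,v)],110)[0]-O)@EX,1),round((ray('top',[(u,v)],110)[0]-O)@EY,1)) for u,v in((265,129),(265,142))])"
```

```text
t 16.65 led [ 25.9 147.2  77. ] F [-0.7 -0.4  0. ] w 20.2
[[ 61.5 128. ]
 [  0.7 127.9]
 [ 31.   42.9]]
t 16.65 led [ 25.9 147.2  77. ] F [-0.7 -0.4  0. ] w 20.2
tin [[ 79.3 138.3]
 [ 82.4 128.4]
 [ 80.8 148.2]]
tin top [(np.float64(173.8), np.float64(201.3)), (np.float64(137.5), np.float64(191.5))]
```

The "tin" pixels belong to its base, since the lid is seen at lower left, so it is well clear. Next I descend and push along the fence.

Emit:
step_arm([
  {"slide": [0,0,6],"dr": [0,0,0],"jaw": 20},
  {"slide": [0,0,12],"dr": [0,0,0],"jaw": 20},
  {"slide": [0,0,18],"dr": [0,0,0],"jaw": 20},
  {"slide": [0,0,22],"dr": [0,0,0],"jaw": 20},
  {"slide": [0,0,24],"dr": [0,0,0],"jaw": 20},
  {"slide": [0,0,25],"dr": [0,0,0],"jaw": 20},
  {"slide": [0,0,25],"dr": [0,0,0],"jaw": 20},
  {"slide": [4,0,25],"dr": [0,0,0],"jaw": 20},
])

```text
clock: 17.7
position: [601.0, 138.2, 52.0]
ee_rot: [-0.622, 0.783, -0.0, 0.0]
contact_force: [-1.0, -0.4, 0.0]
gripper_width: 20.1
grasp_force: 0.0
```

Emit:
step_arm([
  {"slide": [4,0,0],"dr": [0,0,0],"jaw": 20},
  {"slide": [8,0,0],"dr": [0,0,0],"jaw": 20},
  {"slide": [12,0,0],"dr": [0,0,0],"jaw": 20},
  {"slide": [16,0,0],"dr": [0,0,0],"jaw": 20},
  {"slide": [20,0,0],"dr": [0,0,0],"jaw": 20},
  {"slide": [25,0,0],"dr": [0,0,0],"jaw": 20},
  {"slide": [30,0,0],"dr": [0,0,0],"jaw": 20},
  {"slide": [35,0,0],"dr": [0,0,0],"jaw": 20},
])

```text
clock: 18.7
position: [593.0, 103.7, 51.9]
ee_rot: [-0.622, 0.783, -0.0, 0.0]
contact_force: [-0.2, 2.0, 0.9]
gripper_width: 19.9
grasp_force: 0.8
```

```bash
python3 -c "
from h import *
goto(26,20,52)
im=optics.get_image('wrist'); cv2.imwrite('pics/w6.png',im)"
```

```text
t 18.7 led [ 25.9 107.9  51.9] F [-0.2  2.   0.9] w 19.9
slide [87.9  0.  -0.1]
dr [-0.001  0.001  0.008]
```

View pics/w6.png

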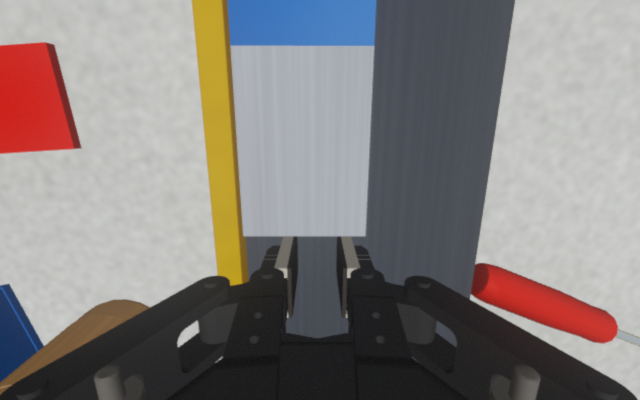

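The wrist view shows the plate still straight and flush with the fence, its trailing edge at row 237 in contact with the fingertips.

Emit:
step_arm([
  {"slide": [7,0,0],"dr": [0,0,0],"jaw": 20},
  {"slide": [15,0,0],"dr": [0,0,0],"jaw": 20},
  {"slide": [23,0,0],"dr": [0,0,0],"jaw": 20},
  {"slide": [31,0,0],"dr": [0,0,0],"jaw": 20},
  {"slide": [39,0,0],"dr": [0,0,0],"jaw": 20},
  {"slide": [47,0,0],"dr": [0,0,0],"jaw": 20},
  {"slide": [54,0,0],"dr": [0,0,0],"jaw": 20},
  {"slide": [60,0,0],"dr": [0,0,0],"jaw": 20},
])

```text
clock: 19.75
position: [579.3, 45.0, 51.8]
ee_rot: [-0.622, 0.783, 0.0, -0.0]
contact_force: [-0.1, 1.3, 0.2]
gripper_width: 20.1
grasp_force: 0.6
```

Emit:
step_arm([
  {"slide": [7,0,0],"dr": [0,0,0],"jaw": 20},
  {"slide": [15,0,0],"dr": [0,0,0],"jaw": 20},
  {"slide": [23,0,0],"dr": [0,0,0],"jaw": 20},
  {"slide": [31,0,0],"dr": [0,0,0],"jaw": 20},
  {"slide": [39,0,0],"dr": [0,0,0],"jaw": 20},
  {"slide": [47,0,0],"dr": [0,0,0],"jaw": 20},
  {"slide": [54,0,0],"dr": [0,0,0],"jaw": 20},
  {"slide": [58,0,0],"dr": [0,0,0],"jaw": 20},
])

```text
clock: 20.75
position: [566.2, -11.5, 51.8]
ee_rot: [-0.622, 0.783, 0.0, -0.0]
contact_force: [-0.3, 1.5, -0.8]
gripper_width: 19.8
grasp_force: 0.7
```

```bash
cat > m2.py <<'E'
from h import *
import sys
im=optics.get_image('wrist'); cv2.imwrite(sys.argv[1],im)
for n,ro in(("top",(250,160,140,90)),("side",(230,140,180,120))):
    t=optics.get_image(n); r=rect(n,mask(t,*BLUE,ro),56); d=r[0]-O; print(n,'blue c',(d@EX).round(1),(d@EY).round(1),r[1:])
E
python3 m2.py pics/w7.png; python3 -c "
from h import *
st()"
```

```text
top blue c 29.1 -120.4 ((24.754608154296875, 61.1329460144043), 77.04251098632812)
side blue c 31.3 -116.7 ((22.8906307220459, 58.69499206542969), 77.02629089355469)
t 20.9 led [ 25.8 -10.3  51.6] F [-0.1  0.4 -0.4] w 19.8
```

View pics/w7.png

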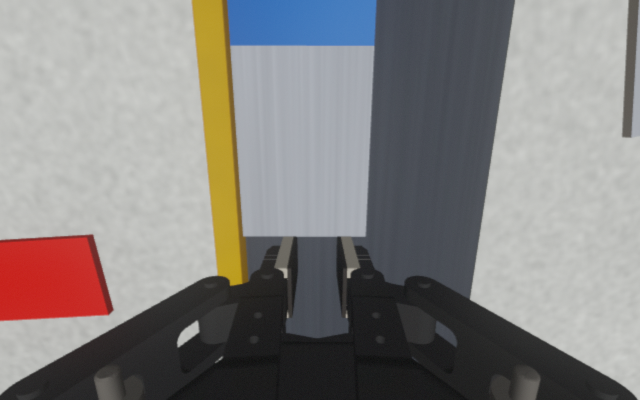

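The wrist view shows the plate still flush and straight. The band centre is at y ≈ -118.5, so the leading edge is about 1 mm past the open end and about 33 mm remain.

Emit:
step_arm([
  {"slide": [4,0,0],"dr": [0,0,0],"jaw": 20},
  {"slide": [9,0,0],"dr": [0,0,0],"jaw": 20},
  {"slide": [14,0,0],"dr": [0,0,0],"jaw": 20},
  {"slide": [19,0,0],"dr": [0,0,0],"jaw": 20},
  {"slide": [24,0,0],"dr": [0,0,0],"jaw": 20},
  {"slide": [29,0,0],"dr": [0,0,0],"jaw": 20},
  {"slide": [32,0,0],"dr": [0,0,0],"jaw": 20},
  {"slide": [33,0,0],"dr": [0,0,0],"jaw": 20},
])

```text
clock: 21.9
position: [558.8, -43.3, 51.8]
ee_rot: [-0.622, 0.783, 0.0, -0.0]
contact_force: [-0.6, 0.4, -0.1]
gripper_width: 19.7
grasp_force: 0.4
```

```bash
python3 m2.py pics/w8.png; python3 -c "
from h import *
st()
t=optics.get_image('top'); cv2.imwrite('pics/t8.png',cv2.resize(t[150:260,220:400],None,fx=4,fy=4,interpolation=cv2.INTER_CUBIC))"
```

```text
top blue c 29.8 -152.8 ((24.53593635559082, 58.47472381591797), 75.9646987915039)
side blue c 31.9 -148.9 ((22.400381088256836, 59.2236328125), 76.49530029296875)
t 22.05 led [ 26.1 -42.9  51.8] F [-0.2  0.4 -0.3] w 20.2
```

View pics/t8.png

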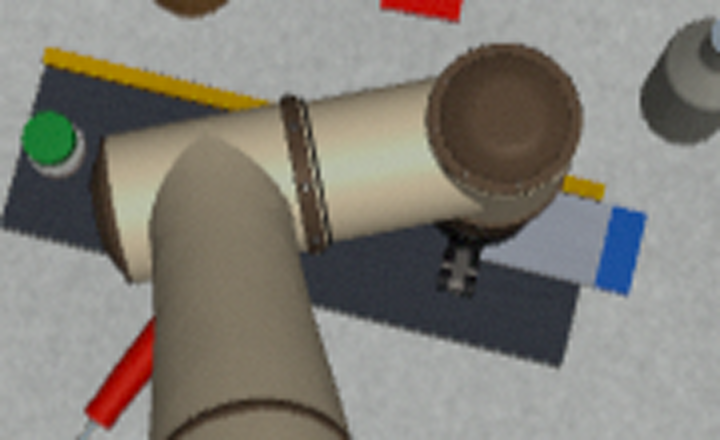

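The top view shows the plate flush along the fence, with the whole blue band at (620,250) and about 8–10 mm of bare metal past the end. I'll back off and rise.

Emit:
step_arm([
  {"slide": [-3,0,0],"dr": [0,0,0],"jaw": 20},
  {"slide": [-10,0,0],"dr": [0,0,0],"jaw": 20},
  {"slide": [-18,0,0],"dr": [0,0,0],"jaw": 20},
  {"slide": [-20,0,-15],"dr": [0,0,0],"jaw": 20},
  {"slide": [-20,0,-45],"dr": [0,0,0],"jaw": 20},
  {"slide": [-20,0,-75],"dr": [0,0,0],"jaw": 20},
  {"slide": [-20,0,-90],"dr": [0,0,0],"jaw": 20},
  {"slide": [-20,0,-90],"dr": [0,0,0],"jaw": 20},
])

```text
clock: 23.1
position: [564.0, -23.4, 143.1]
ee_rot: [-0.622, 0.783, -0.001, 0.001]
contact_force: [0.5, -0.8, 0.3]
gripper_width: 20.2
grasp_force: 0.0
```

```bash
python3 m2.py pics/w9.png; python3 -c "
from h import *
st()"
```

```text
top blue c 29.7 -152.5 ((24.40778350830078, 58.376338958740234), 76.57189178466797)
side blue c 31.9 -148.9 ((22.400381088256836, 59.2236328125), 76.49530029296875)
t 23.25 led [ 25.2 -23.2 140.6] F [-0.2  0.3 -0. ] w 19.9
```

View pics/w9.png

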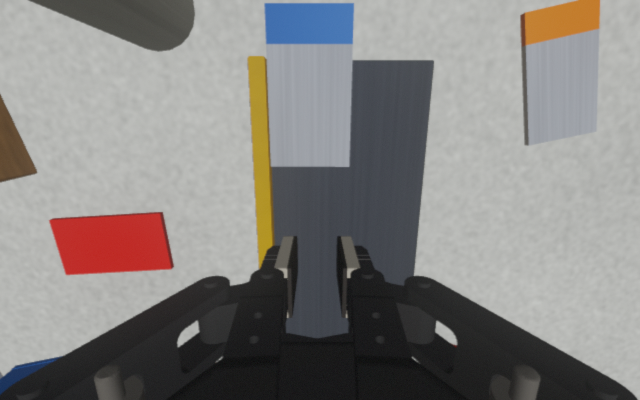

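The wrist view shows the band ending at row 43 and the ledge end at row 60. That leaves about 10 mm of bare metal, with the plate flush and straight, so I'm handing it in.

```bash
python3 -c "
from bench import arm
print(arm.job_done())"
```

```text
the job is handed in; nothing more can be done
None
```

The job is handed in at about 23 s: the plate lies flat, flush and straight along the fence, with the whole blue band and about 9 mm of bare metal past the open end, and the arm did not touch the other things.

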